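Try a fresh-moulded bayonet cap on the leak-test neck

TASK

Lift the newly moulded plastic cap straight out of the open mould by its rib, push it down into the filler neck of the leak-test stand with its two lugs through the two slots in the rim, and twist it a quarter turn clockwise (seen from above), against the spring, until it stops, so that the lugs are locked under the rim. Finish while still gripping the cap by its rib and holding it seated like that for the leak reading: do not let go. Leave the tin and the hammer where they are.

Things in the scene. Friction and masses are not known exactly. Their poses are not given: they have to be found in the camera images.
- cap: Grey plastic bayonet cap, 90 g, 56 mm tall, upright; origin at the centre of its underside. Stem 36 mm in diameter, 0 to 20 mm high (lowest 6 mm tapered to 26). Two opposite lugs along +x and -x, 6 to 11 mm high, 12 mm wide, 50 mm over both tips. Head 60 mm in diameter, 20 to 28 mm high. At the start it sits in the mould, axes parallel to the mould's, origin 21 mm above the bench.
- cap_rib (a point): Middle of the grip rib on top of the cap, on its axis, 45 mm above the cap's origin. The rib is 50 mm long along x (in line with the lugs), 12 mm thick along y, and reaches from 28 mm (the head's top) to 56 mm above the origin.
- cap_lug (a point): Tip of the cap's +x lug, 25 mm from its axis, 8.5 mm above its origin; the other lug is its mirror image. The cap is alike after a half turn: either lug may go into either slot.
- mould: Open lower half of an aluminium mould, fixed, 200 (x) x 160 (y) x 45 mm tall; origin on the bench under the cavity. Four guide pillars, 16 mm thick, rise 30 mm above its top at x = +-84, y = +-64 mm; two steel slides, drawn back, stand 3 mm above its top at |x| 70 to 106 mm.
- cavity (a point): Centre of the mould's cavity, level with its top face. Recess 63 mm wide and 4 mm deep for the cap's head, below it a 39 mm bore for the stem with an open channel 17 mm wide along x for the lugs. The cap lifts out straight up and is clear when raised 45 mm.
- tester: Leak-test stand, fixed: foot plate 150 x 120 mm, white block 110 (x) x 100 (y) mm up to 50 mm, on it an upright steel filler neck 64 mm in outer diameter, rim 80 mm above the bench. Origin on the bench under the neck's axis. A pressure gauge (top at 100 mm) stands at +y, 73 mm from the axis; a hose fitting at -y reaches 84 mm out.
- neck_mouth (a point): Centre of the neck's mouth, level with the rim's top; axes as the stand's. Rim 6 mm thick, 39 mm hole, two open slots along +x and -x, 16 mm wide at the hole, 55 mm over both. With the cap's origin 17 to 20 mm below this point the lugs can turn under the rim (at 20 its head rests on the rim); 15 mm below: turned home and eased off, the spring has lifted the lugs into notches.
- end_stop (a point): Where a lug ends, under the rim at the stand's +y side, 23.5 mm from the axis (the other ends at -y). Under the rim the lugs turn only clockwise seen from above, 90 degrees from the slots to fixed stops; the cap's x axis then lies along the stand's y. There the rim's underside has notches 2 mm deep, into which the lugs can rise within about 8 degrees of the stop.
- seal_plate (a joint): Round sprung plate, 32 mm in diameter, in the neck: 0 = up at rest, 6 mm below the rim's top; in m, growing as the cap's stem pushes it down (0.009 with the lugs in the notches, 0.014 with the cap's head on the rim). Spring force 4 N at 0, 12.5 N at 0.014.
- tin: Bystander: tin, 54 mm in diameter, 85 mm tall, standing; origin at the centre of its underside.
- hammer: Bystander: small hammer, 200 mm long, lying along its x axis near the robot.
Not all that is in view belongs to the job. What is shaped like the cap but orange or pink is not meant.

How it is judged (in metres and radians):
On the way, in this order (a step that is already met when the one before it is completed fails the run):
1. the cap is lifted clear of the mould (z of cap in the frame of mould above 0.055 m and contact force between the fingers and cap above 0.5 N), for 0.1 s.
2. the cap is pushed into the neck with its lugs in the slots (z of cap in the frame of neck_mouth below -0.01 m and horizontal distance between cap and neck_mouth below 0.004 m and angle between the x axis of cap and the x axis of tester, either way round below 0.4 rad), for 0.05 s.
3. the cap is being turned clockwise, its lugs between slots and stops under the rim (z of cap in the frame of neck_mouth below -0.0125 m and ((x of cap_lug in the frame of tester above 0.008 m and y of cap_lug in the frame of tester below -0.008 m) or (x of cap_lug in the frame of tester below -0.008 m and y of cap_lug in the frame of tester above 0.008 m))), for 0.05 s.
At the end, for the whole second after the job is handed in: Cap turned clockwise to within 10 degrees of the stop, lugs under the rim (origin 12.5 to 22.5 mm below it), within 4 mm of the neck's axis, upright within 0.1 rad, plate down over 6 mm, at rest, and still gripped by the rib (over 3 N, grasp point within 30 mm of rib's middle) (angle between the x axis of cap and the y axis of tester, either way round below 0.17 rad and z of cap in the frame of neck_mouth between -0.0225 and -0.0125 m and horizontal distance between cap and neck_mouth below 0.004 m and angle between cap's own z axis and vertical below 0.1 rad and value of joint seal_plate above 0.006 m and contact force between the fingers and cap above 3 N and distance between the grasp point and cap_rib below 0.03 m and linear speed of cap below 0.02 m/s); the arm keeps its last pose, push and grip.
It fails at once if the tin is moved by more than 2 cm (distance of tin from where it was at the start of the episode above 0.02 m).
It fails at once if the hammer is moved by more than 2 cm (distance of hammer from where it was at the start of the episode above 0.02 m).
It also fails if it takes over 45 s, if anything falls off the work surface, if the arm or the gripper's body presses on something with over 40 N, if the wrist force passes 120 N, or if a joint passes its speed limit or range.

ROBOT

A 6-joint arm with a two-finger parallel gripper is mounted at the origin on the work surface. World frame = base frame: x ahead of the robot, y to its left, z up, the work surface at z = 0. Lengths are in mm, angles in rad, forces in N, time in s.
With the tool pointing down it reaches from about 250 to 775 mm from the base axis. Payload 4 kg.
Tool frame: the origin (TCP) lies midway between the tips of the shut fingers; the grasp point (between the pads) lies env.tcp_to_grasp behind it (env.tcp_to_grasp is the distance from the TCP to the grasp point, in mm); z points along the fingers, y is the line along which they close (so a half turn about z gives the same grasp; the last joint's range is limited). The gripper opens to 94 mm and grips with 3 to 60 N. Pads are 16 mm wide; open, the fingers measure 119 mm over their backs; the gripper's body (75 mm by 177 mm) begins 78 mm behind the grasp point.
Start: joints at [-1.384, 0.087, 1.371, -0, 1.684, -0.103], TCP at [157.165, -527.086, 205.506] pointing down, gripper open.
Joint ranges: [-3.1, 3.1], [-0.76, 2.03], [0.27, 2.55], [-1.08, 4.22], [0.17, 2.65], [-2.57, 2.57]. Speed limits (rad/s): [2.79, 2.79, 3.14, 3.14, 3.14, 3.14].

INTERFACE

Orientations are given as a rotation vector (axis times angle).
In Python, from rig import env, optics gives the robot as it stands. The module is installed in compiled form; this text tells all that it offers.
- The arm moves only by the tool arm_command, never from a script. Its argument "rows" is a list of rows, each a list of 6 numbers: the shift along the tool's x, y, z in mm, then the turn, a rotation vector about the tool's x, y, z in degrees. A call has 1 to 12 rows; each row is the pose to reach, as a shift and turn from the pose commanded when the call began, along the tool's axes at that moment; what a row does not reach only later rows make up. A row lasts 1/8 s, in which the tool goes at most 62.5 mm and 10.7 degrees, less where a joint would pass 70% of its speed; a pose out of reach is approached as far as the arm can. A call with a gripper value outside its range is refused whole. "grip" is the opening in per cent of the stroke, from 0 (shut) to 100 (fully open), set as the call begins (left out, the last holds). The fingers move at their own pace and stop on an object; "squeeze" is the grip in N (left out, the last holds). Time passes only in rows, so rows that repeat a pose let the fingers close. It gives the time, the measured TCP pose, the force, the opening and the grip force at its end, in the units of the state.
- env.read_state(): the state, without advancing time (a new reading comes with each control period).
- optics.get_image(name): name is "scene" or "top" or "wrist"; returns the picture (400x640x3 uint8, blue, green, red); there is no depth.
- optics.camera_params(name): a dict with "fx", "fy", "cx", "cy" (pixels), "R" (3x3) and "t" (3): a world point X has camera coordinates R X + t; the wrist camera has in their place "hand_eye" (4x4, takes a point from camera to tool coordinates, whose origin is the TCP and whose axes are the flange's). Camera axes: x right, y down, z forward; pixel columns grow to the right and rows downward; lengths in mm; the calibration is good to about 2 mm. A picture is of the moment at which its call begins: read the wrist's pose just before it. camera_params takes no time and is no camera call.
- env.sign_off(): hands the job in; it is judged then, once.
Trained networks look in the newest picture that a camera, given by its name, has taken for a name from the list of things; names that differ only in an ending like _2 or _b are one class to them, and where a whole thing is asked for, a point or a joint stands for the part that bears it (a point fixed in the world has none). Each returns a list of dicts, best first, with "conf" (0 to 1); they miss things now and then, are a little off and sometimes report something else, mostly with a low value. They report only what shows in the picture. A call takes as long as a camera call. They do not tell look-alikes from the thing itself.
- optics.find_in(label, camera): "xy" ([column, row] in pixels, amid what is visible of it).
- optics.outline_of(label, camera): "pixels" (400x640 bool, what is visible of it) and "xy" ([column, row] in pixels, amid what is visible of it).
- optics.mark_of(label, camera): "xy" ([column, row] in pixels: a listed point, or the origin of a listed thing).
The state is a dict: "time_s": time; "qpos": joint angles; "dq": joint speeds; "joint_torque": joint torques, N m; "tool_pos": TCP position; "eef_rot": TCP orientation; "wrist_force": force on the tool from outside, world axes, zero at the start; "moment": the same for the moment, N m; "finger_gap": opening from 0.0 (shut) to 1.0 (fully open); "grasp_force": force on a finger pad.
Only numpy, scipy, OpenCV 4.12 (cv2) and the standard library are available. Lean on these libraries where they do the work, as an engineer would, in place of code of your own. Each camera call takes 0.05 s, during which the arm holds its last target. There are 200 camera calls.

## Working session

There is one attempt and no reset: what is moved stays moved. The work goes in short steps, Python scripts to look and compute and a tool call to move; the robot and the scene stay as the last step left them, time stands still between calls to the robot, and variables do not carry over. Pictures are saved under pics/ and viewed, at most 10 in all, crops included, and the job is handed in when it is done.

Besides the shell and the picture viewer there is one more tool, called after "Call:" as name(argument=value, ...) on one line, values as JSON. arm_command: Moves the arm, as the interface text tells. Its arguments: {"type":"object","properties":{"rows":{"type":"array"},"grip":{"type":"number"},"squeeze":{"type":"number"}},"required":["rows"]}

```bash
mkdir -p pics
cat > h.py <<'E'
import numpy as np, cv2
from scipy.spatial.transform import Rotation as Rot
from rig import env, optics
def cam(name, st=None):
    p=optics.camera_params(name)
    K=np.array([[p['fx'],0,p['cx']],[0,p['fy'],p['cy']],[0,0,1.]])
    if 'hand_eye' in p:
        H=np.array(p['hand_eye']); T=np.eye(4); T[:3,:3]=Rot.from_rotvec(st['eef_rot']).as_matrix(); T[:3,3]=st['tool_pos']
        M=np.linalg.inv(T@H); return K,M[:3,:3],M[:3,3]
    return K,np.array(p['R']),np.array(p['t'])
def ray(c,px):
    K,R,t=c; d=R.T@np.linalg.solve(K,[px[0],px[1],1.]); return -R.T@t, d/np.linalg.norm(d)
def at_z(c,px,z):
    o,d=ray(c,px); return o+d*(z-o[2])/d[2]
def tri(obs):
    A=np.zeros((3,3));b=np.zeros(3);P=[]
    for c,px in obs:
        o,d=ray(c,px);m=np.eye(3)-np.outer(d,d);A+=m;b+=m@o;P.append((o,d))
    x=np.linalg.solve(A,b); return x,[np.linalg.norm(np.cross(x-o,d)) for o,d in P]
def proj(c,X):
    K,R,t=c; q=K@(R@np.asarray(X,float)+t); return q[:2]/q[2]
E
python3 - <<'E'
from h import *
np.set_printoptions(precision=1,suppress=True)
print(env.tcp_to_grasp, env.read_state()['tool_pos'],env.read_state()['eef_rot'])
for n in ('scene','top'):
    im=optics.get_image(n); cv2.imwrite(f'pics/{n}0.png',im)
    for l in ('cap','cap_rib','cap_lug','mould','cavity','tester','neck_mouth','end_stop','tin','hammer'):
        r=optics.mark_of(l,n); print(n,l,[(np.round(q['xy'],1).tolist(),round(q['conf'],2), at_z(cam(n),q['xy'],{'cap_rib':66,'cavity':45,'neck_mouth':80,'end_stop':74,'cap':21,'cap_lug':30}.get(l,0))[:2]) for q in r[:3]])
E
```

```text
18.8 [ 157.1 -526.5  204.3] [-3.1 -0.5  0. ]
scene cap [([195.1, 322.6], 0.96, array([ 558. , -428.9])), ([243.7, 250.4], 0.85, array([ 509.4, -261. ])), ([312.4, 299.9], 0.58, array([ 692.6, -245. ]))]
scene cap_rib [([192.5, 316.2], 0.93, array([ 565.9, -428.5])), ([238.7, 238.9], 0.9, array([ 505.5, -262.9])), ([308.1, 290.0], 0.64, array([ 686.8, -249.7]))]
scene cap_lug [([208.7, 323.8], 0.92, array([ 583., -414.])), ([324.5, 300.7], 0.77, array([ 713.9, -233.1])), ([253.4, 251.5], 0.56, array([ 531.1, -251.8]))]
scene mould [([245.3, 250.7], 0.86, array([ 501.5, -253.1]))]
scene cavity [([240.9, 243.3], 0.8, array([ 505.1, -260.6])), ([242.7, 247.9], 0.45, array([ 516.1, -265.4]))]
scene tester [([383.1, 129.6], 0.86, array([499.6, 238.8]))]
scene neck_mouth [([383.7, 107.3], 0.7, array([495. , 232.8]))]
scene end_stop [([391.3, 103.7], 0.95, array([497.7, 262. ]))]
scene tin []
scene hammer [([306.5, 167.3], 0.78, array([438.4,   7.5]))]
top cap [([391.1, 165.0], 0.83, array([ 679. , -254.4])), ([395.0, 229.5], 0.7, array([ 509.7, -266. ])), ([454.1, 215.1], 0.6, array([ 551.7, -419.2]))]
top cap_rib [([460.5, 214.4], 0.84, array([ 548.7, -421.5])), ([393.5, 228.8], 0.81, array([ 507.7, -254.5])), ([388.5, 157.2], 0.73, array([ 688.7, -240.4]))]
top cap_lug [([391.0, 220.5], 0.93, array([ 531.7, -254. ])), ([383.8, 156.6], 0.76, array([ 698.7, -233.7])), ([451.4, 209.2], 0.57, array([ 565.7, -409.6]))]
top mould [([393.0, 229.3], 0.9, array([ 511.8, -264.3]))]
top cavity [([392.6, 229.5], 0.97, array([ 507.6, -255.8]))]
top tester [([202.5, 227.1], 0.59, array([502.4, 233.3]))]
top neck_mouth [([193.9, 228.5], 0.91, array([492.5, 233.4]))]
top end_stop [([187.5, 230.4], 0.63, array([487.9, 250.2]))]
top tin [([299.6, 162.5], 0.92, array([682.6, -13.2]))]
top hammer [([288.4, 253.2], 0.68, array([441.5,   7.1]))]
```

View pics/scene0.png

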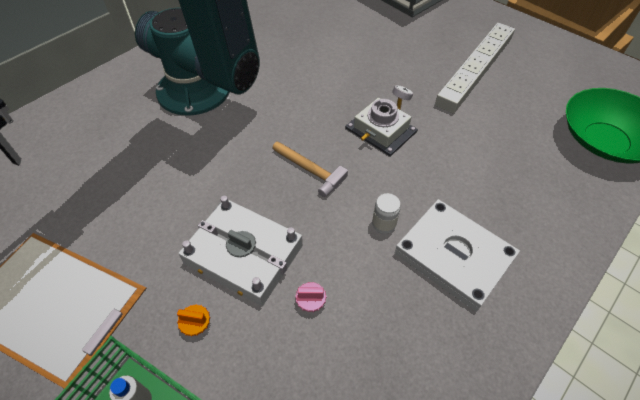

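View pics/top0.png

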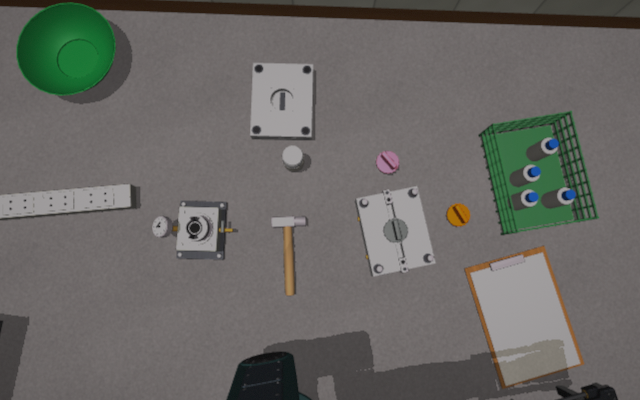

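The grey cap sits in the mould at top (396,230), with orange (458,215) and pink (388,162) decoys. The stand is at (200,228) with its gauge at (161,227), and the spare mould half at the top of the picture is not part of the job. Next I work out the yaws and the approach.

Run:
```python
from h import *
np.set_printoptions(precision=2,suppress=True)
optics.get_image('top'); c=cam('top')
for l,z in (('mould',40),('tester',25)):
    for o in optics.outline_of(l,'top')[:2]:
        ys,xs=np.nonzero(o['pixels']); P=np.array([at_z(c,p,z)[:2] for p in zip(xs[::3],ys[::3])],np.float32)
        r=cv2.minAreaRect(P); print(l,o['conf'],r)
im=optics.get_image('top')
print('gauge dir', at_z(c,(161,227),90)-at_z(c,(196,228.5),80))
print('slide line', at_z(c,(388,190),45)-at_z(c,(404,268),45))
st=env.read_state(); R=Rot.from_rotvec(st['eef_rot']).as_matrix(); print(R, st['tool_pos'])
print('to (505,-258,250):',R.T@(np.array([505,-258,250])-st['tool_pos']))
print(np.array(optics.camera_params('wrist')['hand_eye']))
for l in('cap_rib','cavity','neck_mouth','end_stop'):
    pass
print(tri([(cam('scene'),(238.7,238.9)),(c,(393.5,228.8))]),tri([(cam('scene'),(383.7,107.3)),(c,(193.9,228.5))]))
```

```text
mould 0.59 ((507.5770263671875, -257.9988708496094), (207.9259796142578, 168.25454711914062), 13.34268856048584)
tester 0.98 ((496.76708984375, 254.8118133544922), (201.98333740234375, 149.91546630859375), 88.06047821044922)
gauge dir [ 0.37 81.26 10.  ]
slide line [195.78  41.86   0.  ]
[[ 0.96  0.29  0.  ]
 [ 0.29 -0.96 -0.  ]
 [ 0.    0.   -1.  ]] [ 157.18 -527.1   205.53]
to (505,-258,250): [ 410.22 -158.47  -44.49]
[[   0.     -0.97   -0.24   70.03]
 [   1.      0.      0.     -0.01]
 [  -0.     -0.24    0.97 -178.88]
 [   0.      0.      0.      1.  ]]
(array([ 505.69, -258.5 ,   61.74]), [np.float64(4.036177186787322), np.float64(4.036177186787401)]) (array([493.16, 234.51,  77.55]), [np.float64(0.640950556132667), np.float64(0.6409505561325555)])
```

Call:
arm_command(rows=[[20,-8,-30,0,0,-10],[60,-23,-45,0,0,-20],[100,-38,-45,0,0,-30],[140,-54,-45,0,0,-40],[180,-69,-45,0,0,-50],[220,-85,-45,0,0,-60],[260,-100,-45,0,0,-70],[300,-115,-45,0,0,-80],[340,-131,-45,0,0,-90],[375,-145,-45,0,0,-100],[400,-154,-45,0,0,-110],[410,-158,-45,0,0,-120]], grip=60, squeeze=50)

```text
time_s: 2.8
tool_pos: [506.0, -257.3, 250.2]
eef_rot: [-1.15, -2.923, -0.0]
wrist_force: [0.2, -0.2, -0.0]
finger_gap: 0.595
grasp_force: 0.0
```

Call:
arm_command(rows=[[0,0,0,0,0,-10],[0,0,0,0,0,-20],[0,0,0,0,0,-30],[0,0,0,0,0,-40],[0,0,0,0,0,-50],[0,0,0,0,0,-56],[0,0,0,0,0,-56],[0,0,0,0,0,-56]])

```text
time_s: 3.8
tool_pos: [504.9, -258.5, 250.5]
eef_rot: [-0.342, 3.123, -0.0]
wrist_force: [0.7, -0.2, -0.5]
finger_gap: 0.603
grasp_force: 0.0
```

```bash
cat > w.py <<'E'
from h import *
import sys
np.set_printoptions(precision=2,suppress=True)
def look(labels,name):
    st=env.read_state(); im=optics.get_image('wrist'); cv2.imwrite(f'pics/{name}.png',im); c=cam('wrist',st)
    print('TCP',st['tool_pos'],'yaw',np.degrees(np.arctan2(*Rot.from_rotvec(st['eef_rot']).as_matrix()[[1,0],0])),'q',st['qpos'],'t',st['time_s'])
    for l,z in labels:
        for q in optics.mark_of(l,'wrist')[:3]: print(l,round(q['conf'],2),np.round(q['xy'],1),at_z(c,q['xy'],z)[:2])
    return st,im,c
E
python3 - <<'E'
from w import *
look([('cap_rib',66),('cavity',45),('cap_lug',29.5),('mould',0)],'w1')
E
```

```text
TCP [ 504.92 -258.53  250.48] yaw -167.48482907906964 q [-0.57  0.12  1.24 -0.    1.78 -2.36] t 3.8
cap_rib 0.93 [176.3 185.7] [ 539.03 -421.16]
cap_rib 0.68 [313.7 201.6] [ 522.73 -258.86]
cap_rib 0.6 [297.5 309.1] [ 668.74 -248.52]
cap_lug 0.78 [197.4 203.1] [ 566.75 -406.29]
cap_lug 0.77 [308.1 309.3] [ 689.25 -230.99]
cap_lug 0.61 [313.1 201.4] [ 531.47 -258.15]
```

View pics/w1.png

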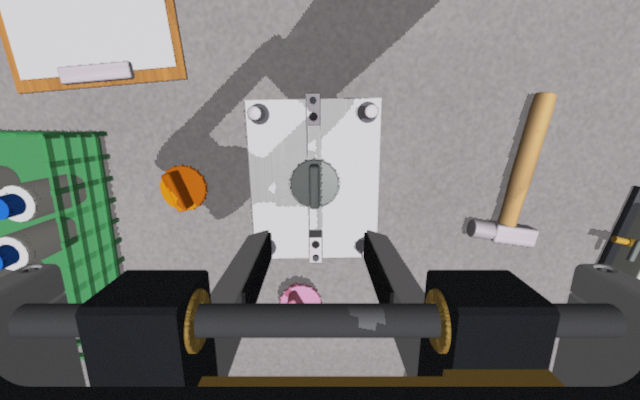

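The cap head is centred near (315,184), with the rib running from (315,164) to (316,208). The slides lie on an almost vertical line from (313,95) to (316,262), so the tool yaw is right within about 1°. I take a precise outline and a close crop.

Run:
```python
from w import *
st=env.read_state(); c=cam('wrist',st)
im=cv2.imread('pics/w1.png'); g=cv2.cvtColor(im,cv2.COLOR_BGR2GRAY)
for l in('cap','mould'):
  for o in optics.outline_of(l,'wrist')[:3]:
    ys,xs=np.nonzero(o['pixels']); print(l,o['conf'],o['xy'],xs.min(),xs.max(),ys.min(),ys.max())
print('circle',cv2.HoughCircles(g[140:230,260:370],cv2.HOUGH_GRADIENT,1,30,param1=80,param2=12,minRadius=20,maxRadius=30))
# predicted overlay for cap at guess
def ov(im,x,y,yaw,z0):
    R=Rot.from_euler('z',yaw,degrees=True).as_matrix(); im=im.copy()
    def d(P,col): cv2.polylines(im,[np.round(np.array([proj(c,[x,y,z0]+R@np.array(p)) for p in P])*16).astype(int)],True,col,1,cv2.LINE_AA,4)
    a=np.linspace(0,2*np.pi,60); d([(30*np.cos(t),30*np.sin(t),28) for t in a],(0,0,255))
    d([(25,6,56),(-25,6,56),(-25,-6,56),(25,-6,56)],(0,255,0))
    d([(100,80,45-z0),(-100,80,45-z0),(-100,-80,45-z0),(100,-80,45-z0)],(255,0,0)); return im
o=ov(im,506,-258.5,12.5,21)
cv2.imwrite('pics/c1.png',cv2.resize(o[85:275,235:395],None,fx=3.1,fy=3.1,interpolation=cv2.INTER_CUBIC))
```

```text
cap 0.83 [298.8, 294.3] 281 320 283 303
cap 0.78 [314.9, 182.9] 291 338 158 208
cap 0.65 [184.2, 186.5] 161 207 165 211
mould 0.77 [321.7, 158.6] 246 381 94 262
mould 0.47 [625.9, 244.0] 599 639 186 278
circle [[[54.5 43.5 24.6]]]
```

View pics/c1.png

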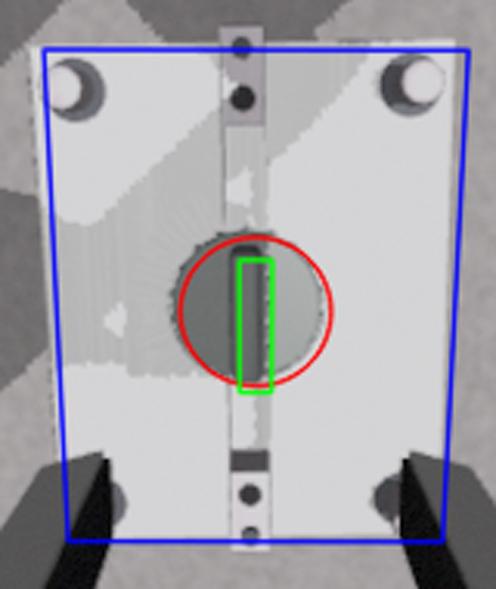

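Run:
```python
from w import *
st=env.read_state(); c=cam('wrist',st)
f=lambda u,v:(u/3.1+235-.3,v/3.1+85-.3)
a=at_z(c,f(242.5,97),48);b=at_z(c,f(250,495),48);d=a-b
print('axis yaw',np.degrees(np.arctan2(d[1],d[0])),np.linalg.norm(d),(a+b)/2)
print('disk',at_z(c,(314.5,183.5),49),'rib top',at_z(c,f(248.5,312),77))
p=[at_z(c,f(*q),45) for q in((33,48),(455,40))]; d=p[0]-p[1]; print('edge',np.degrees(np.arctan2(d[1],d[0]))-90)
```

```text
axis yaw -166.46498462010305 160.55480891319843 [ 504.44 -262.45   48.  ]
disk [ 504.23 -262.11   49.  ] rib top [ 501.12 -262.13   77.  ]
edge -166.3649865425839
```

Call:
arm_command(rows=[[1,-1.5,20,0,0,-1],[2,-3.2,50,0,0,-1],[2,-3.2,80,0,0,-1],[2,-3.2,100,0,0,-1],[2,-3.2,100,0,0,-1]])

```text
time_s: 4.78
tool_pos: [502.5, -261.4, 148.4]
eef_rot: [0.371, -3.116, -0.004]
wrist_force: [0.1, 0.3, 0.7]
finger_gap: 0.601
grasp_force: 0.0
```

Run:
```python
from w import *
st,im,c=look([('cap_rib',66),('cavity',45)],'w2')
for o in optics.outline_of('cap','wrist')[:3]:
    ys,xs=np.nonzero(o['pixels']); print('cap',o['conf'],o['xy'],xs.min(),xs.max(),ys.min(),ys.max())
R=Rot.from_euler('z',13.6,degrees=True).as_matrix(); P0=np.array([503.5,-262.1,21])
def d(P,col): cv2.polylines(im,[np.round(np.array([proj(c,P0+R@np.array(p)) for p in P])*16).astype(int)],True,col,1,cv2.LINE_AA,4)
d([(30*np.cos(t),30*np.sin(t),28) for t in np.linspace(0,6.28,60)],(0,0,255))
d([(25,6,56),(-25,6,56),(-25,-6,56),(25,-6,56)],(0,255,0))
cv2.imwrite('pics/c2.png',cv2.resize(im[60:260,220:420],None,fx=3,fy=3,interpolation=cv2.INTER_CUBIC))
```

```text
TCP [ 502.55 -261.36  148.39] yaw -166.40708400708073 q [-0.58  0.14  1.42 -0.    1.58 -2.39] t 4.775
cap_rib 0.67 [292.4 368.3] [ 665.58 -246.89]
cap_rib 0.61 [315.  214.8] [ 506.63 -262.06]
cap_rib 0.59 [131.9 211.6] [ 540.92 -416.54]
cap 0.92 [293.9, 352.2] 268 321 338 376
cap 0.74 [315.8, 208.0] 283 348 175 242
cap 0.73 [141.4, 203.4] 108 174 178 241
```

View pics/c2.png

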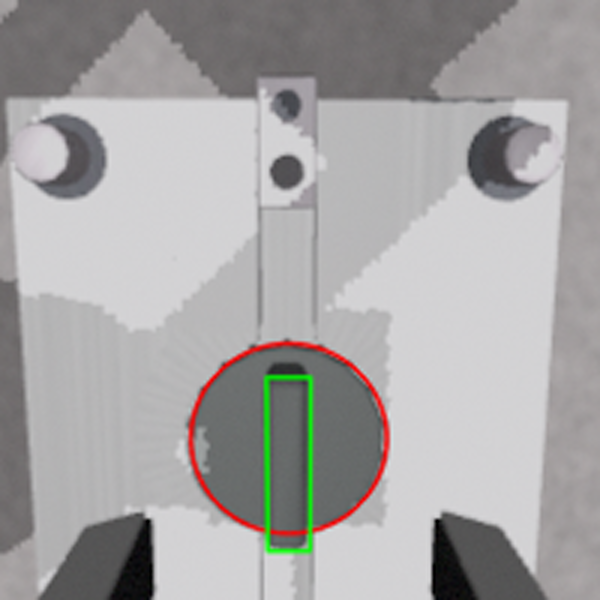

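The overlay fits at both heights, giving cap (503.5,-262.1) and yaw 13.6°. I descend, grip and lift.

Call:
arm_command(rows=[[-0.4,-0.5,25,0,0,0],[-0.8,-0.9,55,0,0,0],[-0.8,-0.9,80,0,0,0],[-0.8,-0.9,94,0,0,0],[-0.8,-0.9,94,0,0,0],[-0.8,-0.9,94,0,0,0]])

```text
time_s: 5.72
tool_pos: [505.6, -263.4, 58.1]
eef_rot: [-0.372, 3.117, -0.003]
wrist_force: [-0.5, 0.0, -0.0]
finger_gap: 0.603
grasp_force: 0.0
```

Call:
arm_command(rows=[[0,0,0,0,0,0],[0,0,0,0,0,0],[0,0,0,0,0,0],[0,0,0,0,0,0],[0,0,0,0,0,0],[0,0,0,0,0,0]], grip=0, squeeze=50)

```text
time_s: 6.48
tool_pos: [504.6, -262.7, 56.5]
eef_rot: [0.372, -3.119, -0.0]
wrist_force: [0.2, -0.6, 0.1]
finger_gap: 0.122
grasp_force: 50.0
```

Call:
arm_command(rows=[[0,0,-5,0,0,0],[0,0,-12,0,0,0],[0,0,-22,0,0,0],[0,0,-35,0,0,0],[0,0,-50,0,0,0],[0,0,-70,0,0,0],[0,0,-95,0,0,0],[0,0,-120,0,0,0],[0,0,-140,0,0,0],[0,0,-150,0,0,0],[0,0,-150,0,0,0]])

```text
time_s: 7.85
tool_pos: [505.0, -263.0, 207.6]
eef_rot: [-0.372, 3.118, -0.002]
wrist_force: [1.1, -0.1, -0.6]
finger_gap: 0.119
grasp_force: 50.0
```

Run:
```python
from w import *
optics.get_image('scene'); cs=cam('scene'); optics.get_image('top'); ct=cam('top')
A=optics.mark_of('cap_rib','scene'); B=optics.mark_of('cap_rib','top')
print([(q['xy'],q['conf']) for q in A],[(q['xy'],q['conf']) for q in B])
st=env.read_state(); R=Rot.from_rotvec(st['eef_rot']).as_matrix(); print(st['tool_pos'],st['qpos'],st['wrist_force'],st['finger_gap'],st['grasp_force'])
print('to stand 494,234:',R.T@(np.array([494,234,st['tool_pos'][2]])-st['tool_pos']))
```

```text
[([309.7, 289.5], 0.96), ([227.6, 196.7], 0.76), ([191.3, 314.4], 0.67)] [([389.3, 157.1], 0.82)]
[ 504.16 -262.46  205.19] [-0.58  0.13  1.32 -0.    1.69 -2.39] [ 0.34  0.79 -1.57] 0.12551645779913148 49.99967873096466
to stand 494,234: [-106.91  484.92    0.59]
```

Call:
arm_command(rows=[[-10,27,0,0,0,1],[-27,72,0,0,0,3],[-44,117,0,0,0,5],[-61,162,0,0,0,7],[-78,207,0,0,0,9],[-95,252,0,0,0,11],[-112,297,0,0,0,13],[-129,342,0,0,0,15],[-146,387,0,0,0,15.6],[-161,428,0,0,0,15.6],[-172,457,0,0,0,15.6],[-176,468,0,0,0,15.6]])

```text
time_s: 9.55
tool_pos: [565.1, 234.9, 205.1]
eef_rot: [-0.051, -3.139, 0.001]
wrist_force: [-0.2, -0.2, -1.4]
finger_gap: 0.125
grasp_force: 50.0
```

Call:
arm_command(rows=[[0,0,0,0,0,0],[0,0,0,0,0,0]])

```text
time_s: 9.8
tool_pos: [565.7, 232.2, 206.3]
eef_rot: [-0.057, -3.141, 0.001]
wrist_force: [-0.1, -0.0, -0.9]
finger_gap: 0.122
grasp_force: 50.0
```

Run:
```python
from w import *
st,im,c=look([('neck_mouth',80),('end_stop',74),('cap_lug',135)],'w3')
P0=np.array([494,234,0]); R=Rot.from_euler('z',-2,degrees=True).as_matrix()
def d(P,col): cv2.polylines(im,[np.round(np.array([proj(c,P0+R@np.array(p)) for p in P])*16).astype(int)],True,col,1,cv2.LINE_AA,4)
t=np.linspace(0,6.28,60)
d([(32*np.cos(a),32*np.sin(a),80) for a in t],(0,0,255))
d([(55,50,50),(-55,50,50),(-55,-50,50),(55,-50,50)],(255,0,0))
d([(27.5,0,80),(-27.5,0,80)],(0,255,0)); d([(75,60,5),(-75,60,5),(-75,-60,5),(75,-60,5)],(0,255,255))
cv2.imwrite('pics/c3.png',cv2.resize(im[40:300,170:470],None,fx=2.3,fy=2.3,interpolation=cv2.INTER_CUBIC))
```

```text
TCP [565.66 232.24 206.33] yaw 177.92681585212674 q [ 0.3   0.23  1.21 -0.    1.7  -1.24] t 9.8
neck_mouth 0.63 [316.7 124.3] [493.59 234.1 ]
end_stop 0.95 [338.  125.3] [495.25 254.56]
```

View pics/c3.png

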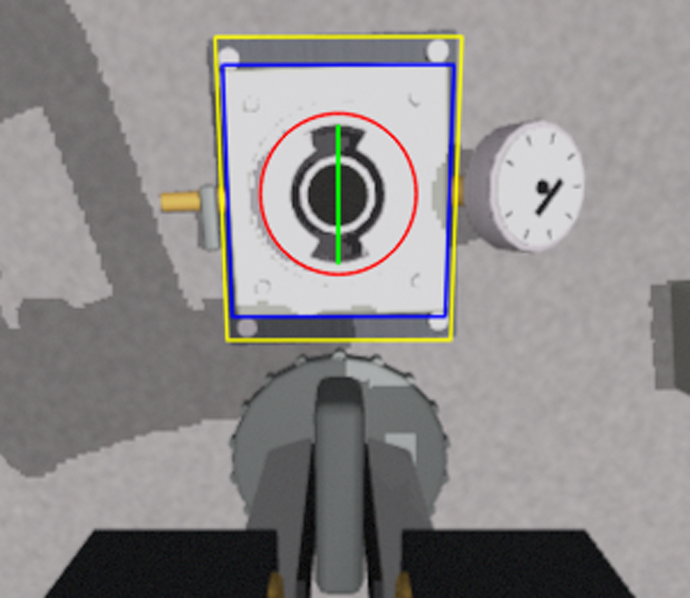

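The neck is centred at crop (338,194) with slots at (337,128) and (338,260), and the overlay for (494,234) fits. The stand's yaw is about -1.5°. The held cap's head shows its back edge at (340,355) and its sides at columns 233 and 447, which I now check against the hand frame.

Run:
```python
from w import *
p=optics.camera_params('wrist'); H=np.array(p['hand_eye']); M=np.linalg.inv(H)
K=np.array([[p['fx'],0,p['cx']],[0,p['fy'],p['cy']],[0,0,1.]])
pr=lambda X:(lambda q:q[:2]/q[2])(K@(M[:3,:3]@np.array(X,float)+M[:3,3]))
t=np.linspace(0,2*np.pi,361)
for x0 in(-2,0,2):
  for h in(4,6,8):
    C=(np.array([pr([x0+30*np.cos(a),30*np.sin(a),h]) for a in t])-[170,40])*2.3
    print(x0,h,'top row',C[:,1].min(),'cols',C[:,0].min(),C[:,0].max(),'rib end', (pr([x0+25,0,h-28])-[170,40])*2.3)
st=env.read_state();R=Rot.from_rotvec(st['eef_rot']).as_matrix();print(R.T@(np.array([494,234,205])-st['tool_pos']), st['tool_pos'])
print('neck in tool from px', R.T@(at_z(cam('wrist',st),(338/2.3+170,194/2.3+40),80)-st['tool_pos']))
```

```text
-2 4 top row 367.6677264663055 cols 228.6016863751382 449.9755375644751 rib end [339.51 418.25]
-2 6 top row 365.90158235681525 cols 229.68072120695558 448.87722838668816 rib end [339.5  415.61]
-2 8 top row 364.1711188197162 cols 230.7387362095341 447.80031317160467 rib end [339.49 413.03]
0 4 top row 360.1947850805389 cols 228.325821122597 450.25915475343953 rib end [339.52 409.74]
0 6 top row 358.50050967797927 cols 229.4102763930804 449.1553008154259 rib end [339.5  407.19]
0 8 top row 356.8405508916513 cols 230.473553893281 448.0730021260027 rib end [339.49 404.7 ]
2 4 top row 352.68253305770935 cols 228.048557892469 450.54420911186344 rib end [339.52 401.17]
2 6 top row 351.0609037696825 cols 229.13847461812838 449.43476838856725 rib end [339.51 398.71]
2 8 top row 349.47220432593923 cols 230.2070540447656 448.34704582370415 rib end [339.5  396.31]
[71.8  -1.09  1.68] [565.79 232.49 206.71]
neck in tool from px [ 72.02  -0.41 126.68]
```

Call:
arm_command(rows=[[20,-0.1,0,0,0,-0.2],[45,-0.2,0,0,0,-0.5],[65,-0.4,5,0,0,-0.5],[71.4,-0.4,20,0,0,-0.5],[71.4,-0.4,45,0,0,-0.5],[71.4,-0.4,65,0,0,-0.5],[71.4,-0.4,76,0,0,-0.5],[71.4,-0.4,80,0,0,-0.5],[71.4,-0.4,80,0,0,-0.5],[71.4,-0.4,80,0,0,-0.5]])

```text
time_s: 11.25
tool_pos: [494.9, 235.8, 127.5]
eef_rot: [0.041, 3.14, 0.001]
wrist_force: [0.0, 0.3, -1.2]
finger_gap: 0.123
grasp_force: 50.0
```

Run:
```python
from w import *
st=env.read_state(); print(st['tool_pos'],st['wrist_force'],st['moment'],st['grasp_force'])
st,im,c=look([],'w4')
R=Rot.from_euler('z',-1.5,degrees=True).as_matrix();P0=np.array([494,234,0])
sc=optics.get_image('scene'); 
a=cv2.resize(im[40:300,170:470],(600,520)); b=cv2.resize(sc[60:160,340:440],(520,520),interpolation=cv2.INTER_CUBIC)
cv2.imwrite('pics/c4.png',cv2.resize(np.hstack([a,b]),(800,371)))
```

```text
[494.87 235.79 127.49] [ 0.01  0.3  -1.16] [ 0.06 -0.18 -0.03] 49.999626874923706
TCP [494.87 235.79 127.49] yaw 178.50244473916882 q [ 0.34  0.11  1.5  -0.    1.53 -1.2 ] t 11.25
```

View pics/c4.png

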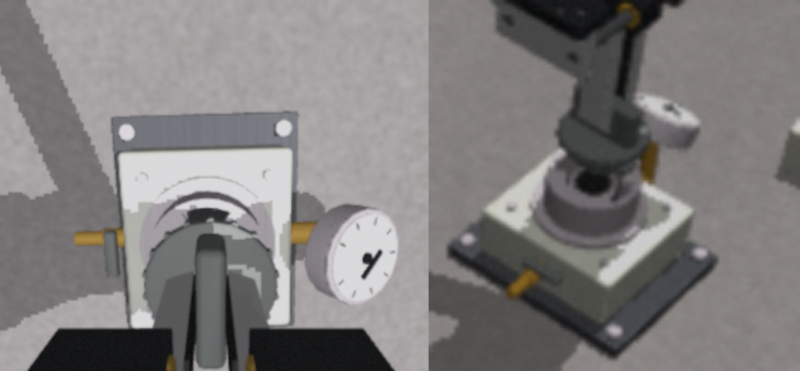

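The cap hovers over the neck (right view). In the wrist view the slot and block look about 3 px left of the rib, so I measure the lateral offset.

Run:
```python
from w import *
p=optics.camera_params('wrist'); st=env.read_state(); c=cam('wrist',st); R=Rot.from_rotvec(st['eef_rot']).as_matrix(); tl=lambda X:R.T@(X-st['tool_pos'])
print(p['fx'],p['cx'])
im=cv2.imread('pics/w4.png'); g=cv2.cvtColor(im,cv2.COLOR_BGR2GRAY).astype(int)
for v in (150,155,160,164,168,172,176,180,184,188,190,192): 
    e=np.abs(np.diff(g[v,235:400])); i=np.nonzero(e>18)[0]; print(v,[(int(k)+235.5,int(g[v,k+236]-g[v,k+235])) for k in i])
```

```text
313.25234981782245 317.13956516488525
150 [(237.5, 23), (238.5, 26), (249.5, -70), (251.5, 53), (252.5, 57), (253.5, 23), (373.5, -31), (374.5, -60), (378.5, 27)]
155 [(240.5, 26), (241.5, 26), (249.5, -53), (250.5, -29), (252.5, 66), (253.5, 51), (373.5, -37), (374.5, -48), (378.5, 27)]
160 [(241.5, 22), (249.5, -19), (250.5, -66), (252.5, 69), (253.5, 58), (353.5, -44), (355.5, 46), (373.5, -40), (374.5, -44), (377.5, 20)]
164 [(245.5, 24), (246.5, 30), (250.5, -62), (252.5, 55), (253.5, 58), (254.5, 22), (265.5, 21), (273.5, 28), (305.5, -21), (353.5, -22), (355.5, 23), (373.5, -52), (374.5, -30), (377.5, 22), (378.5, 20)]
168 [(245.5, 20), (246.5, 29), (250.5, -49), (251.5, -29), (253.5, 70), (254.5, 50), (336.5, 21), (373.5, -54), (374.5, -26), (377.5, 28), (378.5, 22)]
172 [(248.5, 24), (249.5, 29), (251.5, -63), (253.5, 71), (254.5, 56), (284.5, -31), (343.5, 20), (372.5, -19), (373.5, -68), (376.5, 22), (377.5, 30)]
176 [(251.5, -20), (252.5, -19), (253.5, 64), (254.5, 55), (255.5, 19), (301.5, -38), (303.5, -46), (326.5, 40), (327.5, 29), (329.5, 22), (372.5, -23), (373.5, -
[... 1027 characters left out ...]
, (372.5, -29), (373.5, -117), (377.5, 21), (396.5, 19), (398.5, -24)]
190 [(253.5, -20), (254.5, 35), (255.5, 41), (283.5, -42), (284.5, 19), (285.5, 31), (296.5, -19), (298.5, 27), (300.5, -59), (301.5, -31), (328.5, 42), (329.5, 74), (330.5, 46), (338.5, -23), (339.5, -28), (343.5, -33), (344.5, -29), (346.5, 45), (347.5, 28), (360.5, 24), (372.5, -67), (373.5, -63), (377.5, 25)]
192 [(253.5, -27), (255.5, 41), (256.5, 29), (281.5, -33), (283.5, 35), (298.5, -28), (300.5, -31), (301.5, -52), (316.5, 22), (319.5, -19), (327.5, 40), (328.5, 70), (329.5, 37), (338.5, -31), (345.5, -29), (346.5, -32), (347.5, 23), (348.5, 37), (359.5, 28), (360.5, 22), (372.5, -69), (373.5, -61), (377.5, 26)]
```

Run:
```python
from w import *
st=env.read_state(); c=cam('wrist',st); R=Rot.from_rotvec(st['eef_rot']).as_matrix(); T=st['tool_pos']
im=cv2.imread('pics/w4.png'); g=cv2.cvtColor(im,cv2.COLOR_BGR2GRAY)
print(T,g[158:200,315].tolist())
for r,z in((32,80),(27.5,80),(27.5,74),(19.5,80)):
    print(r,z,[proj(c,R@np.array([x0+r,-1.5,T[2]-z])+T) for x0 in(-1,1)])
```

```text
[494.74 235.76 127.3 ] [217, 218, 218, 218, 217, 196, 180, 217, 217, 218, 218, 217, 218, 217, 218, 196, 113, 81, 81, 83, 102, 179, 218, 218, 217, 218, 209, 163, 40, 44, 42, 42, 41, 45, 48, 97, 138, 131, 99, 111, 115, 116]
32 80 [array([315.4, 182.1]), array([315.4, 179.4])]
27.5 80 [array([315.41, 188.13]), array([315.41, 185.46])]
27.5 74 [array([315.45, 186.57]), array([315.45, 183.96])]
19.5 80 [array([315.42, 198.72]), array([315.42, 196.09])]
```

Call:
arm_command(rows=[[0.5,-1,0,0,0,0],[0.5,-1.5,3,0,0,0],[0.5,-1.5,8,0,0,0],[0.5,-1.5,13,0,0,0],[0.5,-1.5,16,0,0,0],[0.5,-1.5,16,0,0,0],[0.5,-1.5,16,0,0,0]])

```text
time_s: 12.22
tool_pos: [493.8, 234.1, 110.5]
eef_rot: [0.041, 3.141, -0.0]
wrist_force: [0.2, -1.4, -1.0]
finger_gap: 0.129
grasp_force: 50.0
```

Call:
arm_command(rows=[[0,0,2,0,0,0],[0,0,4,0,0,0],[0,0,6,0,0,0],[0,0,8,0,0,0],[0,0,8,0,0,0],[0,0,8,0,0,0]])

```text
time_s: 12.98
tool_pos: [494.1, 234.3, 103.7]
eef_rot: [0.041, 3.14, 0.001]
wrist_force: [-2.4, -0.1, 6.9]
finger_gap: 0.125
grasp_force: 50.0
```

Call:
arm_command(rows=[[0,0,2,0,0,0],[0,0,4,0,0,0],[0,0,6,0,0,0],[0,0,7,0,0,0],[0,0,7,0,0,0],[0,0,7,0,0,0]])

```text
time_s: 13.72
tool_pos: [494.2, 234.3, 97.7]
eef_rot: [0.041, 3.139, 0.001]
wrist_force: [-3.4, -1.1, 10.2]
finger_gap: 0.122
grasp_force: 50.0
```

Run:
```python
from w import *
for i in range(4):
    optics.get_image('scene'); st=env.read_state(); print(st['tool_pos'],st['wrist_force'],st['moment'])
```

```text
[494.19 234.25  97.68] [-2.25 -1.38  9.71] [-0.16  0.53  0.01]
[494.19 234.24  97.69] [-2.92 -1.32  9.76] [-0.2   0.5   0.01]
[494.18 234.24  97.67] [-2.96 -1.83  9.44] [-0.28  0.55 -0.  ]
[494.19 234.23  97.68] [-1.82 -1.01 10.58] [-0.21  0.54 -0.01]
```

Call:
arm_command(rows=[[0.2,0,0.8,0,0,0],[0.3,0,1.5,0,0,0],[0.3,0,1.5,0,0,0],[0.3,0,1.5,0,0,0]])

```text
time_s: 14.42
tool_pos: [494.2, 234.3, 96.5]
eef_rot: [0.041, 3.139, 0.001]
wrist_force: [-2.8, -1.7, 10.3]
finger_gap: 0.124
grasp_force: 50.0
```

Call:
arm_command(rows=[[0,0,0,0,0,4],[0,0,0,0,0,10],[0,0,0,0,0,17],[0,0,0,0,0,24],[0,0,0,0,0,31],[0,0,0,0,0,38],[0,0,0,0,0,45],[0,0,0,0,0,45]])

```text
time_s: 15.42
tool_pos: [495.6, 234.6, 97.1]
eef_rot: [1.239, 2.881, 0.006]
wrist_force: [0.3, -0.6, 11.0]
finger_gap: 0.126
grasp_force: 50.0
```

Run:
```python
from w import *
look([],'w5'); st=env.read_state(); print(st['wrist_force'],st['moment'],st['finger_gap'],st['grasp_force'])
im=optics.get_image('scene'); cv2.imwrite('pics/c5.png',np.hstack([cv2.resize(cv2.imread('pics/w5.png')[60:300,150:470],(480,360)),cv2.resize(im[60:150,345:425],(320,360),interpolation=cv2.INTER_CUBIC)]))
```

```text
TCP [495.6  234.61  97.06] yaw 133.45461449952597 q [ 0.34  0.13  1.55 -0.    1.46 -0.42] t 15.425
[-1.11 -1.61 11.28] [-0.14 -0.02 -0.07] 0.12079710475488036 50.00804901123047
```

View pics/c5.png

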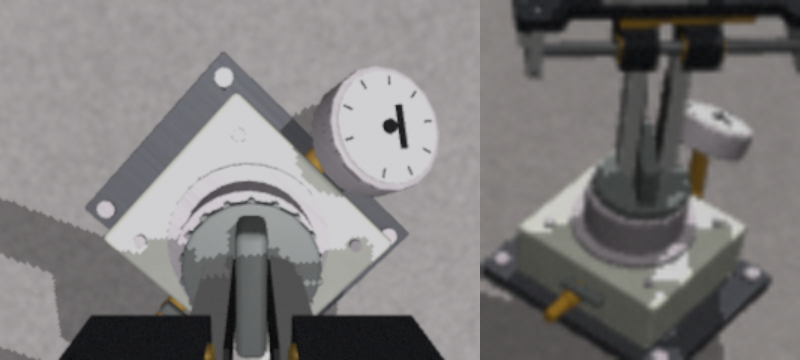

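The cap has turned 45° with the gripper and its head is down on the neck. I continue to the stop.

Call:
arm_command(rows=[[0,0,0,0,0,5],[0,0,0,0,0,12],[0,0,0,0,0,19],[0,0,0,0,0,26],[0,0,0,0,0,33],[0,0,0,0,0,39],[0,0,0,0,0,43],[0,0,0,0,0,45],[0,0,0,0,0,46],[0,0,0,0,0,46],[0,0,0,0,0,46]])

```text
time_s: 16.9
tool_pos: [494.4, 234.9, 97.1]
eef_rot: [2.267, 2.173, 0.006]
wrist_force: [-2.6, 0.4, 11.2]
finger_gap: 0.124
grasp_force: 50.1
```

Run:
```python
from w import *
look([],'w6'); st=env.read_state(); print(st['wrist_force'],st['moment'],st['finger_gap'],st['grasp_force'])
im=optics.get_image('scene'); cv2.imwrite('pics/c6.png',np.hstack([cv2.resize(cv2.imread('pics/w6.png')[60:300,150:470],(480,360)),cv2.resize(im[60:150,345:425],(320,360),interpolation=cv2.INTER_CUBIC)]))
```

```text
TCP [494.42 234.9   97.1 ] yaw 87.57956464762056 q [0.34 0.12 1.55 0.   1.47 0.38] t 16.9
[-2.44  0.3  12.07] [-0.13  0.61  0.37] 0.12290340624397575 50.096080899238586
```

View pics/c6.png

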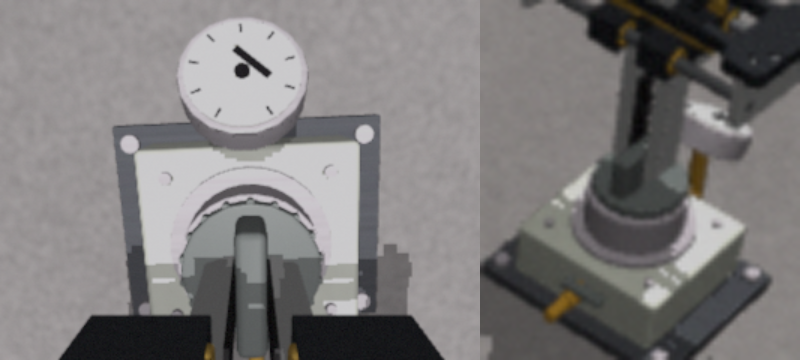

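The stop is felt: the moment about z rose to 0.37 N m. The rib points at the gauge, the head is seated, and the cap is still gripped at 50 N, so I hand in.

```bash
python3 -c "
from rig import env
print(env.sign_off())"
```

```text
the job is handed in; nothing more can be done
None
```

The cap is in the leak-test neck, turned clockwise to the stop and held by its rib at 50 N; the job was handed in at about 17 s, with no verdict returned.

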